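# Load the spray turntable with flanged hubs

### The job

Load the air-driven spray turntable: close its throttle lever fully first, then lift the masking cap off the table's centring spigot and stack all the flanged hubs on the spigot, face down one on another, each fully home on the spigot below, the wide-flanged hubs below the narrow-flanged ones so that the spray reaches every flange. Put the masking cap on top of the finished stack, fully home, and only then set the throttle lever to the idle mark, the white line. Do not knock over the aerosol can behind the hubs, nor shove it, the masking tape or the brush away.

Things in the scene. Friction and masses are not known exactly. Their poses are not given: they have to be found in the camera images.
- hub_wide_1: Aluminium hub, may be absent, lies flange down, origin mid-underside, z up, about 0.4 kg. From below: flange 96 mm diameter, 16 mm thick, six dark bolt holes; boss 46 mm diameter from 16 to 42 mm up (grip here); spigot 36 mm diameter, 42 to 55 mm up, top 3 mm chamfered. Underside recess 38 mm diameter, 14.5 mm deep, fits over a spigot: stacked hubs stand 42 mm apart.
- hub_wide_2: Aluminium hub, may be absent, lies flange down, origin mid-underside, z up, about 0.4 kg. From below: flange 96 mm diameter, 16 mm thick, six dark bolt holes; boss 46 mm diameter from 16 to 42 mm up (grip here); spigot 36 mm diameter, 42 to 55 mm up, top 3 mm chamfered. Underside recess 38 mm diameter, 14.5 mm deep, fits over a spigot: stacked hubs stand 42 mm apart.
- hub_narrow_1: Aluminium hub, may be absent, lies flange down, origin mid-underside, z up, about 0.3 kg. From below: flange 72 mm diameter, 16 mm thick, four dark bolt holes; boss 46 mm diameter from 16 to 42 mm up (grip here); spigot 36 mm diameter, 42 to 55 mm up, top 3 mm chamfered. Underside recess 38 mm diameter, 14.5 mm deep, fits over a spigot: stacked hubs stand 42 mm apart.
- hub_narrow_2: Aluminium hub, may be absent, lies flange down, origin mid-underside, z up, about 0.3 kg. From below: flange 72 mm diameter, 16 mm thick, four dark bolt holes; boss 46 mm diameter from 16 to 42 mm up (grip here); spigot 36 mm diameter, 42 to 55 mm up, top 3 mm chamfered. Underside recess 38 mm diameter, 14.5 mm deep, fits over a spigot: stacked hubs stand 42 mm apart.
- cap: Grey plastic masking cap, 64 mm diameter, 48 mm high, with the same underside recess as the hubs (38 mm diameter, 14.5 mm deep), no spigot on top. Origin mid-underside, z up. Disc from 0 to 18 mm, above it a round grip knob 30 mm diameter from 18 to 48 mm. Starts seated on the turntable's spigot. 0.12 kg.
- spigot (a point): Foot centre of the turntable's spigot, in the top plane of the round steel plate (140 mm diameter, 50 mm above the bench) where the lowest hub's underside seats; z up. Spigot 36 mm diameter, 13 mm high, top 3 mm chamfered. The turntable (base 160 mm diameter) stands fast; its plate turns stiffly about z.
- throttle_pivot (a point): Pivot of the throttle lever, on the dark quadrant disc (92 mm diameter, top 40 mm above the bench) beside the turntable plate. The lever turns about the vertical through it.
- throttle_knob (a point): Middle of the throttle lever's upright black knob, 72 mm from the pivot, 76 mm above the bench: a round post 21 mm diameter at full thickness from 58 to 90 mm above the bench (top at 94 mm), to be pinched from above. The flat lever arm below it lies 44 to 50 mm above the bench.
- idle_mark (a point): Where the middle of the throttle knob stands when the lever is at idle: over the outward line of the single white line on the quadrant disc (fixed to the turntable).
- throttle (a joint): Angle of the throttle lever, rad: 0 = fully closed against its stop, grows anticlockwise seen from above, 0.60 = idle (arm over the single white line), 1.45 = fully open. Stiff by friction (about 2 N at the knob); stays where it is left. Starts well open.
- can_a: Aerosol can, 67 mm diameter, 227 mm high, standing behind the hubs. Origin: centre of its underside.
- masking_tape: Roll of masking tape lying flat between the robot and the turntable, 103 mm diameter, 25 mm high. Origin: centre of its underside.
- flat_brush: Flat wooden brush, 210x42x13 mm, lying behind the hubs, long axis its own y. Origin: centre of its underside.
Mind the look-alikes: they are no part of the job. Leave any green look-alike of the cap alone.

How it is judged:
By the outcome, as a careful person would: the job done as asked, in the order asked, and still so for the second after the job is handed in, with the robot touching nothing.
Of hub_wide_1, hub_wide_2, hub_narrow_1, hub_narrow_2 only 3 to 4 are there at a start; the rules pass over those that are not, and their reading is None.
At some moment in a run one of hub_wide_1, hub_wide_2, hub_narrow_1, hub_narrow_2 may be knocked a few centimetres aside while the robot is not near it.
It also fails if it takes over 210 s, if anything falls off the work surface, if the arm or the gripper's body presses on something with over 40 N, if the wrist force passes 120 N, or if a joint passes its speed limit or range.

### The arm

A 6-joint arm with a two-finger parallel gripper is mounted at the origin on the work surface; the furniture and walls round the work are solid. World frame = base frame: x ahead of the robot, y to its left, z up, the work surface at z = 0. Lengths are in m, angles in rad, forces in N, time in s.
With the tool pointing down it reaches from about 0.25 to 0.775 m from the base axis. Payload 8.9 kg.
Tool frame: the origin (TCP) lies at the very end of the fingers, on their centre line; the grasp point (between the pads) lies 19 mm behind it; z points along the fingers, y is the line along which they close (so a half turn about z gives the same grasp; the last joint's range is limited). The gripper opens to 85 mm and grips with 20 to 120 N. Pads are 22 mm wide; open, the fingers measure 114 mm over their backs; the gripper's body (76 mm by 85 mm) begins 54 mm behind the grasp point. The pads swing forward as they close: fully open they stand 13 mm farther back than shut.
Start: joints at [-1.399, 0.291, -0.153, 1.127, 0, 1.431], TCP at [0.161, -0.5, 0.231] pointing down, gripper open.
Joint ranges: [-2.52, 2.52], [-0.91, 1.74], [-1.3, 1.37], [-1.96, 2.02], [-1.52, 1.47], [-3.14, 3.14]. Speed limits (rad/s): [2.22, 2.22, 2.79, 3.14, 3.14, 3.14].

### API

Orientations are given as a rotation vector (axis times angle).
In Python, from bench import arm gives the robot as it stands. Calls block until the motion is done:
- arm.movep(position, orientation): joint-space move of the TCP to a pose.
- arm.move_l(position, orientation=None, speed=0.15, stop_force=None): straight line of the TCP; orientation=None keeps the orientation; speed is the mean speed in m/s. With stop_force (N) it stops when the force on the tool has changed by that much, and returns True; else False.
- arm.move_joints(angles): joint-space move.
- arm.gripper_to(opening, force=None): finger opening in m; force is the grip in N (None keeps the last); returns when the fingers have stopped.
- arm.pause(seconds).
- arm.inverse_kinematics(position, orientation): joint angles nearest the present ones, or None.
- arm.camera(name): name is "side" or "top" or "wrist"; returns (picture, depth): 400x640x3 uint8, red, green, blue; 400x640 float32, m along the optical axis (not along the pixel's ray), 0 where there is no reading.
- arm.get_calibration(name): a dict with "fx", "fy", "cx", "cy" (pixels), "rvec" (rotation vector, rad) and "tvec" (3), from world to camera coordinates, as OpenCV has them. Camera axes: x right, y down, z forward; pixel columns grow to the right and rows downward; lengths in m; the calibration is good to about 2 mm. A picture is of the moment at which its call begins: read the wrist's pose just before it. get_calibration takes no time and is no camera call; for the wrist camera it gives the pose at the moment of the call.
A pose or a line that the arm cannot do raises arm.MotionError and nothing moves.
- arm.sign_off(): hands the job in; it is judged then, once.
Readings, each from a call of its own:
- arm.current_time(): time.
- arm.current_q(): joint angles.
- arm.current_joint_velocities(): joint speeds.
- arm.current_tau(): joint torques, N m.
- arm.current_ee_pos(): TCP position.
- arm.current_tcp_rot(): TCP orientation.
- arm.current_ft_force(): force on the tool from outside, world axes, zero at the start.
- arm.current_moment(): the same for the moment, N m.
- arm.current_gripper_width(): finger opening in m.
- arm.current_grasp_force(): force on a finger pad.
Only numpy, scipy, OpenCV 4.12 (cv2) and the standard library are available. Lean on these libraries where they do the work, as an engineer would, in place of code of your own. Each camera call takes 0.05 s, during which the arm holds its last target. There are 200 camera calls.

## Working session

There is one attempt and no reset: what is moved stays moved. The work goes in short steps, each a Python script; the robot and the scene stay as the last script left them, time stands still between calls to the robot, and variables do not carry over. Pictures are saved under pics/ and viewed, at most 14 in all, crops included, and the job is handed in when it is done.

```bash
ls; mkdir -p pics
cat > h.py <<'E'
import numpy as np, cv2
from bench import arm
def snap(n,f=None):
    c=arm.get_calibration(n); im,d=arm.camera(n)
    if f: cv2.imwrite('pics/'+f,im[:,:,::-1])
    return im,d,c
def cloud(d,c):
    v,u=np.mgrid[:d.shape[0],:d.shape[1]]
    p=np.stack([(u-c['cx'])/c['fx']*d,(v-c['cy'])/c['fy']*d,d],-1)
    R=cv2.Rodrigues(np.array(c['rvec'],float))[0]
    w=(p-np.array(c['tvec']).ravel())@R
    w[d<=0]=np.nan
    return w
E
python3 - <<'E'
from h import *
for n in('top','side'):
    im,d,c=snap(n,n+'0.png'); w=cloud(d,c); np.savez(n+'0.npz',im=im,w=w); print(n,c)
print(arm.current_tcp_rot(),arm.current_time())
E
```

```text
pics
top {'fx': 479.02457531128437, 'fy': 479.02457531128437, 'cx': 321.944681619579, 'cy': 185.52751224682228, 'rvec': array([ 2.18886456, -2.16957896,  0.13897305]), 'tvec': array([0.07983063, 0.56660241, 1.22546294])}
side {'fx': 471.95049653488184, 'fy': 471.95049653488184, 'cx': 318.7181574432471, 'cy': 196.35706838966348, 'rvec': array([ 1.8019433 ,  1.88066492, -0.67355836]), 'tvec': array([-0.07986754, -0.40080747,  1.45899757])}
[-3.10261692e+00 -4.85954944e-01 -4.37483139e-05] 0.1
```

View pics/top0.png

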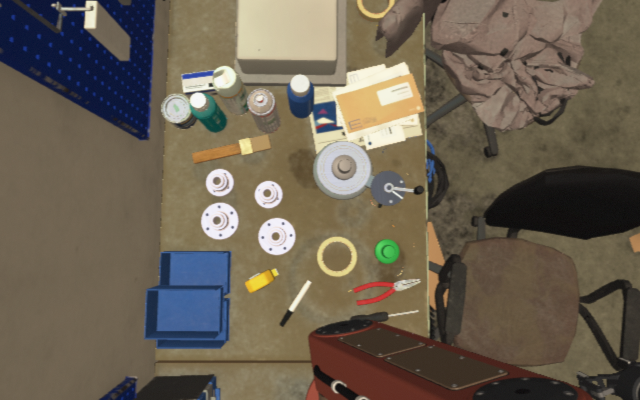

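View pics/side0.png

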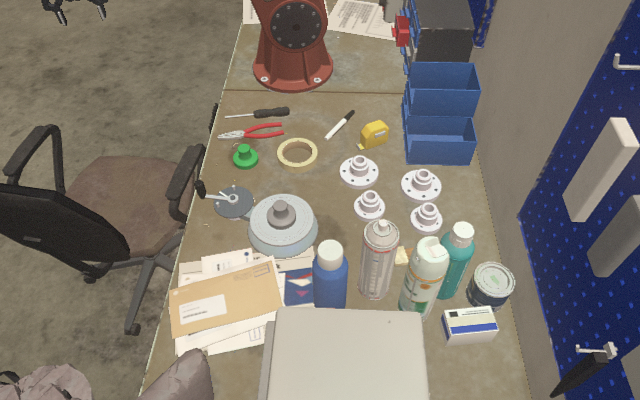

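Top view shows four hubs: narrow at (219,181) and (268,193), wide at (220,220) and (276,236). The turntable with its cap is at (343,168), the quadrant at (389,187) and the knob at (419,191). The green decoy is at (387,251).

Run:
```python
from h import *
from scipy.optimize import least_squares
z=np.load('top0.npz'); w=z['w']; im=z['im']
def show(n,u,v,r,zlo,zhi):
    s=w[v-r:v+r+1,u-r:u+r+1].reshape(-1,3); s=s[(s[:,2]>zlo)&(s[:,2]<zhi)]
    mid=(s[:,:2].max(0)+s[:,:2].min(0))/2
    c,rad=cv2.minEnclosingCircle(s[:,:2].astype(np.float32))
    print(n,len(s),'mean',s.mean(0).round(4),'mec',np.round(c,4),round(rad,4),'z',np.percentile(s[:,2],[5,50,95]).round(4))
for n,u,v,r in [('n1',219,181,18),('n2',268,193,18),('w1',220,220,22),('w2',276,236,22)]:
    show(n+' flange',u,v,r,.008,.025); show(n+' top',u,v,r,.048,.062);show(n+' boss',u,v,r,.033,.062)
show('plate',343,168,32,.042,.06)
show('captop',344,166,14,.085,.11); show('capdisc',344,166,24,.06,.075)
show('quad',389,187,22,.034,.043); show('knob',419,191,10,.08,.1);show('arm',405,190,16,.043,.055)
show('green',387,251,16,.005,.1)
show('tape',337,257,24,.015,.035)
for n,u,v in [('can',262,97),('canblue',300,82)]: show(n,u,v,14,.15,.3)
cv2.imwrite('pics/crop.png',cv2.resize(im[140:270,180:440,::-1],None,fx=3,fy=3,interpolation=cv2.INTER_CUBIC))
```

```text
n1 flange 339 mean [0.5716 0.3519 0.0165] mec [0.5741 0.3551] 0.0367 z [0.0118 0.0164 0.0215]
n1 top 113 mean [0.5731 0.3552 0.054 ] mec [0.5734 0.3531] 0.0205 z [0.0499 0.0542 0.058 ]
n1 boss 219 mean [0.572  0.3537 0.048 ] mec [0.5733 0.3557] 0.0232 z [0.0375 0.0488 0.0576]
n2 flange 327 mean [0.5419 0.2256 0.0162] mec [0.5405 0.2291] 0.0394 z [0.0117 0.0163 0.0205]
n2 top 104 mean [0.5432 0.227  0.0539] mec [0.5436 0.2267] 0.0181 z [0.0494 0.0539 0.0583]
n2 boss 210 mean [0.5424 0.2262 0.0478] mec [0.543 0.227] 0.023 z [0.0381 0.0476 0.0571]
w1 flange 802 mean [0.4723 0.3511 0.0161] mec [0.4703 0.3467] 0.0571 z [0.0119 0.0161 0.0201]
w1 top 107 mean [0.4724 0.3519 0.0542] mec [0.4727 0.3525] 0.0181 z [0.0503 0.0544 0.0589]
w1 boss 223 mean [0.4721 0.3507 0.0476] mec [0.4723 0.3527] 0.0235 z [0.0373 0.0467 0.0579]
w2 flange 812 mean [0.4335 0.2029 0.016 ] mec [0.4337 0.2035] 0.048 z [0.0117 0.016  0.0199]
w2 top 109 mean [0.4336 0.203  0.054 ] mec [0.4336 0.2035] 0.0181 z [0.0497 0.0539 0.0583]
w2 boss 209 mean [0.4339 0.2025 0.048 ] mec [0.4336 0.2033] 0.023 z [0.039  0.0495 0.057
[... 217 characters left out ...]
.0673] mec [0.611  0.0319] 0.0323 z [0.0628 0.0673 0.0721]
quad 732 mean [ 0.5605 -0.0829  0.0395] mec [ 0.5586 -0.0932] 0.0539 z [0.0359 0.0398 0.0425]
knob 61 mean [ 0.5518 -0.1552  0.092 ] mec [ 0.5521 -0.1566] 0.0111 z [0.0843 0.0923 0.097 ]
arm 145 mean [ 0.5573 -0.1106  0.0488] mec [ 0.5551 -0.1067] 0.0414 z [0.0433 0.0495 0.054 ]
green 490 mean [ 0.397  -0.0832  0.0241] mec [ 0.401  -0.0819] 0.0513 z [0.0114 0.0183 0.049 ]
tape 569 mean [0.383  0.0463 0.024 ] mec [0.3846 0.0456] 0.0529 z [0.0196 0.024  0.0283]
can 558 mean [0.7407 0.2298 0.2019] mec [0.741 0.232] 0.0321 z [0.187  0.2018 0.2265]
canblue 492 mean [0.7799 0.1426 0.1887] mec [0.7838 0.1433] 0.0328 z [0.156  0.2001 0.2053]
```

View pics/crop.png

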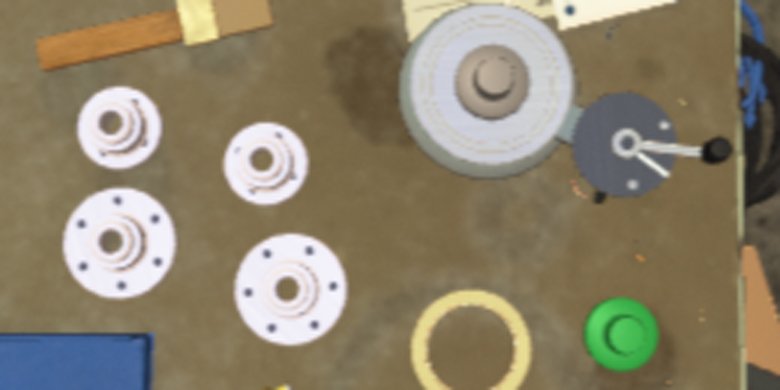

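```bash
cat >> h.py <<'E'
from scipy.spatial.transform import Rotation as Ro
def down(yaw): return (Ro.from_euler('z',yaw)*Ro.from_euler('x',np.pi)).as_rotvec()
def best(yaw):  # yaw, or half turn away, whichever leaves the last joint nearer the present
    return yaw
def campose():
    c=arm.get_calibration('wrist'); R=cv2.Rodrigues(np.array(c['rvec'],float))[0]
    return -R.T@np.array(c['tvec']).ravel(), R.T
E
python3 - <<'E'
from h import *
p=np.array(arm.current_ee_pos()); T=Ro.from_rotvec(arm.current_tcp_rot()).as_matrix()
o,Rc=campose(); print('cam in tool',T.T@(o-p)); print('cam axes in tool\n',(T.T@Rc).round(3))
for yaw in np.arange(-180,181,30):
    q=[arm.inverse_kinematics(x,down(np.radians(yaw))) for x in ([.55,-.1,.3],[.61,.03,.35],[.43,.2,.1])]
    print(yaw,[None if a is None else np.round(a,2)[[4,5]] for a in q])
E
```

```text
cam in tool [ 0.0832345  -0.0007602  -0.14313562]
cam axes in tool
 [[ 0.001 -0.947 -0.321]
 [ 1.     0.001 -0.   ]
 [ 0.    -0.321  0.947]]
-180 [array([ 0.  , -0.31]), array([ 0.  , -0.07]), array([0.  , 0.28])]
-150 [array([ 0.  , -0.83]), array([ 0.  , -0.59]), array([ 0.  , -0.24])]
-120 [array([ 0.  , -1.36]), array([ 0.  , -1.12]), array([ 0.  , -0.77])]
-90 [array([ 0.  , -1.88]), array([ 0.  , -1.64]), array([ 0.  , -1.29])]
-60 [array([ 0.  , -2.41]), array([ 0.  , -2.16]), array([ 0.  , -1.81])]
-30 [array([ 0.  , -2.93]), array([ 0.  , -2.69]), array([ 0.  , -2.34])]
0 [array([0.  , 2.83]), array([0.  , 3.07]), array([ 0.  , -2.86])]
30 [array([0.  , 2.31]), array([0.  , 2.55]), array([0. , 2.9])]
60 [array([0.  , 1.78]), array([0.  , 2.02]), array([0.  , 2.38])]
90 [array([0.  , 1.26]), array([0. , 1.5]), array([0.  , 1.85])]
120 [array([0.  , 0.74]), array([0.  , 0.98]), array([0.  , 1.33])]
150 [array([0.  , 0.21]), array([0.  , 0.45]), array([0. , 0.8])]
180 [array([ 0.  , -0.31]), array([ 0.  , -0.07]), array([0.  , 0.28])]
```

Run:
```python
from h import *
arm.movep([.53,-.07,.25],down(np.pi)); print(arm.current_time())
im,d,c=snap('wrist','w1.png'); np.savez('w1.npz',im=im,d=d,**c)
```

```text
2.1417
```

View pics/w1.png

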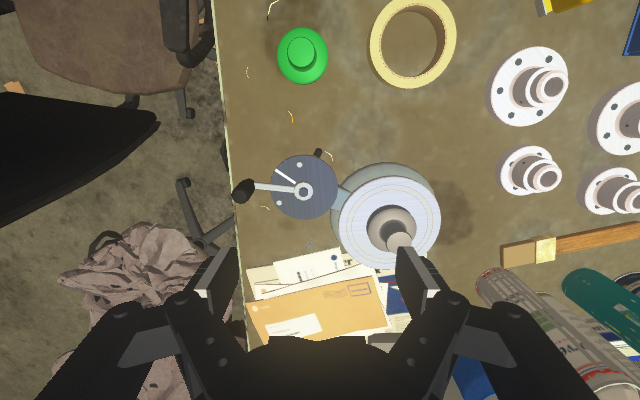

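Wrist view: the pivot is at about (304,190), the white line runs from (277,170) to (297,185), and the knob top is at (243,190). The cap sits on the turntable at about (392,232), and all the hubs are visible.

```bash
cat >> h.py <<'E'
def plane(c,uv,z):
    """pixels -> world points on the plane at height z"""
    R=cv2.Rodrigues(np.array(c['rvec'],float))[0]; o=-R.T@np.array(c['tvec']).ravel()
    uv=np.atleast_2d(uv).astype(float)
    r=np.c_[(uv[:,0]-c['cx'])/c['fx'],(uv[:,1]-c['cy'])/c['fy'],np.ones(len(uv))]@R
    return o[:2]+r[:,:2]*((z-o[2])/r[:,2])[:,None]
def circ(xy,r):
    """robust centre of a circle of known radius from its rim points"""
    from scipy.optimize import least_squares
    s=least_squares(lambda p:np.hypot(*(xy-p).T)-r,np.median(xy,0),loss='soft_l1',f_scale=.001)
    return s.x,np.median(abs(s.fun))
E
python3 - <<'E'
from h import *
z=np.load('w1.npz'); c={k:z[k] for k in('fx','fy','cx','cy','rvec','tvec')}; im=z['im']; w=cloud(z['d'],c)
# disc by colour: dark bluish; rim contour
hsv=cv2.cvtColor(im,cv2.COLOR_RGB2HSV); print(hsv[200,290],hsv[205,310],im[200,290])
def rim(mask,box,zz,r,n):
    m=np.zeros(mask.shape,np.uint8); u0,v0,u1,v1=box; m[v0:v1,u0:u1]=mask[v0:v1,u0:u1]
    k=max(cv2.findContours(m,cv2.RETR_EXTERNAL,cv2.CHAIN_APPROX_NONE)[0],key=cv2.contourArea)
    xy=plane(c,cv2.convexHull(k)[:,0],zz); print(n,len(xy),circ(xy,r)); return circ(xy,r)[0]
H=w[:,:,2]
P=rim((abs(H-.04)<.004),(255,140,345,230),.04,.046,'disc')
rim((abs(H-.05)<.004),(300,150,460,290),.05,.070,'plate')
rim((abs(H-.068)<.004),(350,190,430,270),.068,.032,'capdisc')
for n,s in(('capknob',w[215:260,370:420]),('knob',w[170:210,225:265])):
    s=s.reshape(-1,3); t=s[(s[:,2]>.0865)&(s[:,2]<.105)]; print(n,len(t),t.mean(0),t.max(0),t.min(0))
piv=plane(c,[304,190],.053)[0]; print('piv',piv)
g=im.min(2).astype(int)
L=[(u,v) for v in range(164,186) for u in range(270,296) if g[v,u]>150]
xy=plane(c,L,.04); print(len(L)); 
vx,vy,x0,y0=cv2.fitLine(xy.astype(np.float32),cv2.DIST_HUBER,0,.01,.01).ravel(); print('line',np.degrees(np.arctan2(vy,vx)),x0,y0, 'dir from piv',np.degrees(np.arctan2(y0-piv[1],x0-piv[0])),np.degrees(np.arctan2(y0-P[1],x0-P[0])))
E
```

```text
[108  26 119] [111  33 124] [107 112 119]
disc 33 (array([ 0.56089996, -0.08711743]), np.float64(0.00023328482899748204))
plate 41 (array([0.61072822, 0.02891693]), np.float64(0.0002869070579750721))
capdisc 25 (array([0.60974311, 0.02828116]), np.float64(0.00047411070282624146))
capknob 474 [0.60753521 0.02727902 0.09685817] [0.62617537 0.04443804 0.10007782] [0.59562479 0.013222   0.08655968]
knob 253 [ 0.55137781 -0.15747003  0.09319485] [ 0.56263882 -0.14855136  0.09634704] [ 0.54261698 -0.16864231  0.08688411]
piv [ 0.55928613 -0.08595972]
86
line 53.977314 0.5421206 -0.11451104 dir from piv -121.01501747184386 -124.43215823880648
```

```bash
cat >> h.py <<'E'
PIV=np.array([.561,-.087])
def kpose(deg,z=.061,r=.072):
    a=np.radians(deg); return [PIV[0]+r*np.cos(a),PIV[1]+r*np.sin(a),z],down(a)
def kang():
    p=np.array(arm.current_ee_pos()[:2])-PIV; return np.degrees(np.arctan2(p[1],p[0])),np.hypot(*p)
E
python3 - <<'E'
from h import *
arm.gripper_to(.05,40)
arm.movep(*kpose(-97.2,.13)); print(arm.current_time())
print(arm.move_l(*kpose(-97.2),stop_force=10))
arm.gripper_to(.0,40); print('w',arm.current_gripper_width(),arm.current_grasp_force(),arm.current_ft_force(),arm.current_time())
for a in range(-105,-176,-6):
    s=arm.move_l(*kpose(a),speed=.05,stop_force=12)
    print(a,s,kang(),np.round(arm.current_ft_force(),1))
    if s: break
print(arm.current_time())
E
```

```text
4.0417
False
w 0.019897782459312757 38.856506017036736 [-0.53287133  0.4767731   6.13944365] 5.0167
-105 False (np.float64(-104.37118959957529), np.float64(0.07220174060685415)) [-0.7 -0.7  5.2]
-111 False (np.float64(-110.33302762321625), np.float64(0.07215486412433857)) [-0.7  0.3  5.9]
-117 False (np.float64(-116.27406577865112), np.float64(0.07206586563316844)) [-0.5 -0.5  5.6]
-123 False (np.float64(-122.20836915022068), np.float64(0.07201287604799692)) [-0.7 -1.8  6.2]
-129 False (np.float64(-128.16695444163628), np.float64(0.07191579476586049)) [-0.7 -2.3  5.7]
-135 False (np.float64(-134.16389572290575), np.float64(0.07180353740748485)) [-1.3 -1.6  5.5]
-141 False (np.float64(-140.14485334989448), np.float64(0.07170890010874349)) [-0.2 -2.1  5.5]
-147 False (np.float64(-146.15893858769675), np.float64(0.07159198994425209)) [-0.9 -1.7  6.2]
-153 False (np.float64(-152.14675533424528), np.float64(0.07144440715366059)) [-0.7 -2.1  6.7]
-159 False (np.float64(-158.18053989738368), np.float64(0.0713508763343589)) [ 0.2 -1.2  6. ]
-165 True (np.float64(-159.14228414655602), np.float64(0.07074715413301469)) [ 1.6 -8.4 -2.6]
8.275
```

Run:
```python
from h import *
arm.gripper_to(.05); p=arm.current_ee_pos(); arm.move_l([p[0],p[1],.14],speed=.2)
Y=down(np.pi); C=[.6105,.0285]
arm.movep([*C,.16],Y); arm.gripper_to(.06); print(arm.move_l([*C,.0715],speed=.12,stop_force=10))
arm.gripper_to(0,40); print('w',arm.current_gripper_width(),arm.current_ft_force(),arm.current_time())
arm.move_l([*C,.15],speed=.1); print('w',arm.current_gripper_width(),arm.current_ft_force())
arm.movep([.49,.09,.06],Y); print(arm.move_l([.49,.09,.021],speed=.06,stop_force=6),arm.current_ee_pos())
arm.gripper_to(.06); arm.move_l([.49,.09,.1],speed=.2)
arm.gripper_to(.085); arm.movep([.53,.06,.25],Y)
im,d,c=snap('wrist','w2.png'); np.savez('w2.npz',im=im,d=d,**c); print(arm.current_time())
```

```text
False
w 0.028764903726720442 [-1.2316787  -0.8883342   6.23333937] 11.5167
w 0.02891156554096139 [ 0.11687093 -0.35569439 -0.86697642]
True [0.48922512 0.089839   0.02183998]
15.8
```

View pics/w2.png

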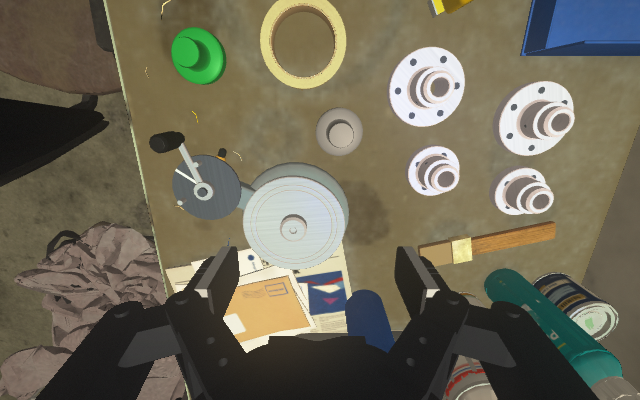

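The lever is closed, with its arm past the white line. The cap stands free at (340,130), the bare spigot is at (293,228), and the hubs haven't moved.

```bash
cat >> h.py <<'E'
def find(w,c,xy0,R,z,r,tol=.004):
    """centre of a round face of radius r at height z, near xy0 (search radius R)"""
    m=((abs(w[:,:,2]-z)<tol)&(np.hypot(w[:,:,0]-xy0[0],w[:,:,1]-xy0[1])<R)).astype(np.uint8)
    ks=cv2.findContours(m,cv2.RETR_EXTERNAL,cv2.CHAIN_APPROX_NONE)[0]
    k=cv2.convexHull(np.vstack([q for q in ks if len(q)>15]))[:,0]
    xy=plane(c,k,z); x,e=circ(xy,r); return np.round(x,4),round(e,5)
HUBS={'w2':((.4335,.203),.048),'w1':((.472,.352),.048),'n2':((.5425,.2265),.036),'n1':((.573,.354),.036)}
def wst(f=None):
    im,d,c=snap('wrist',f); return cloud(d,c),c
E
python3 - <<'E'
from h import *
z=np.load('w2.npz'); c={k:z[k] for k in('fx','fy','cx','cy','rvec','tvec')}; w=cloud(z['d'],c)
print('plate',find(w,c,(.6105,.0285),.08,.05,.07))
s=w[(np.hypot(w[:,:,0]-.6105,w[:,:,1]-.0285)<.025)&(w[:,:,2]>.0585)]; print('spig',len(s),s.mean(0),(s.max(0)+s.min(0))/2,s.max(0)-s.min(0))
print('cap',find(w,c,(.49,.09),.04,.018,.032))
for n,(p,r) in HUBS.items():
    print(n,find(w,c,p,r+.015,.016,r))
    s=w[(np.hypot(w[:,:,0]-p[0],w[:,:,1]-p[1])<.03)&(abs(w[:,:,2]-.055)<.004)]; print('  top',((s.max(0)+s.min(0))/2).round(4),(s.max(0)-s.min(0)).round(4))
E
```

```text
plate (array([0.611 , 0.0295]), np.float64(0.00021))
spig 532 [0.60973068 0.0297473  0.06286091] [0.61148559 0.02967223 0.06223473] [0.03613025 0.03476419 0.00728516]
cap (array([0.4893, 0.0906]), np.float64(0.0006))
w2 (array([0.4342, 0.2009]), np.float64(0.00015))
  top [0.4342 0.2014 0.0546] [0.0355 0.0359 0.0069]
w1 (array([0.473 , 0.3494]), np.float64(0.00054))
  top [0.4727 0.351  0.0544] [0.035  0.0372 0.0067]
n2 (array([0.543, 0.224]), np.float64(0.00031))
  top [0.5435 0.2243 0.0544] [0.0351 0.0359 0.0066]
n1 (array([0.5729, 0.3518]), np.float64(0.00048))
  top [0.5743 0.3531 0.0547] [0.0362 0.0359 0.0072]
```

```bash
cat >> h.py <<'E'
Y=down(np.pi); YX=down(-np.pi/2); SP=np.array([.611,.029])
def locate(n):
    p,r=HUBS[n]; p=np.array(p)
    arm.movep([p[0],p[1],.2],Y); w,c=wst()
    s=w[(np.hypot(w[:,:,0]-p[0],w[:,:,1]-p[1])<.06)&(abs(w[:,:,2]-.055)<.004)]
    assert len(s)>100,(n,len(s))
    x,e=find(w,c,np.median(s[:,:2],0),r+.012,.016,r)
    print(n,'at',x,e,'moved',np.round(x-p,4)); return x
def pick(n,zg=.0195):
    x=locate(n); arm.gripper_to(.075,40)
    arm.movep([*x,.09],YX)
    if arm.move_l([*x,zg],speed=.12,stop_force=10): raise SystemExit('touch %s'%arm.current_ee_pos())
    arm.gripper_to(.03,20); print(' w1',round(arm.current_gripper_width(),4)); arm.gripper_to(.07)
    arm.move_l([*x,.062],YX,speed=.2); arm.movep([*x,.062],Y)
    if arm.move_l([*x,zg],speed=.12,stop_force=10): raise SystemExit('touch2 %s'%arm.current_ee_pos())
    arm.gripper_to(.03,70); print(' w2',round(arm.current_gripper_width(),4))
    arm.off=arm.current_ee_pos()[2] if False else None
    return arm.current_ee_pos()[2]
def place(zg,under,lift,w=.07):
    """seat what is held (TCP zg above its underside) with its underside at `under`"""
    p=arm.current_ee_pos(); arm.move_l([p[0],p[1],max(.1,lift)],speed=.25)
    print(' held',round(arm.current_gripper_width(),4))
    arm.movep([*SP,zg+under+.022],Y)
    for dx,dy in[(0,0),(.0015,0),(-.0015,0),(0,.0015),(0,-.0015)]:
        t=[SP[0]+dx,SP[1]+dy]
        s=arm.move_l([*t,zg+under-.0005],speed=.05,stop_force=15); e=arm.current_ee_pos()
        print(' down',s,np.round(np.array(e)-[*SP,zg+under],4),np.round(arm.current_ft_force(),1))
        if e[2]<zg+under+.0025: break
        arm.move_l([*t,e[2]+.004],speed=.05)
    else: raise SystemExit('not home')
    arm.gripper_to(w); arm.move_l([*SP,zg+under+.05],speed=.2)
    print(' t',arm.current_time())
E
python3 - <<'E'
from h import *
z=pick('w2'); print(z); place(z,.05,.12)
E
```

```text
w2 at [0.434  0.2015] 0.00019 moved [ 0.0005 -0.0015]
 w1 0.0453
 w2 0.0442
0.020726235112096505
 held 0.0439
 down True [0.0001 0.0003 0.0001] [-1.1 -0.   6.6]
 t 25.15
```

```bash
sed -i 's/    arm.movep(\[\*SP,zg+under+.022\],Y)/    arm.movep([*SP,zg+under+.04],Y); arm.move_l([*SP,zg+under+.018],speed=.1)/' h.py
python3 - <<'E'
from h import *
z=pick('w1'); print(z); place(z,.092,.092+.06)
im,d,c=snap('side','s1.png')
E
```

```text
w1 at [0.473  0.3509] 0.00021 moved [ 0.001  -0.0011]
 w1 0.0451
 w2 0.0437
0.020896288247344654
 held 0.0435
 down True [0.0002 0.0001 0.    ] [-0.8  0.4  6.9]
 t 35.825
```

View pics/s1.png

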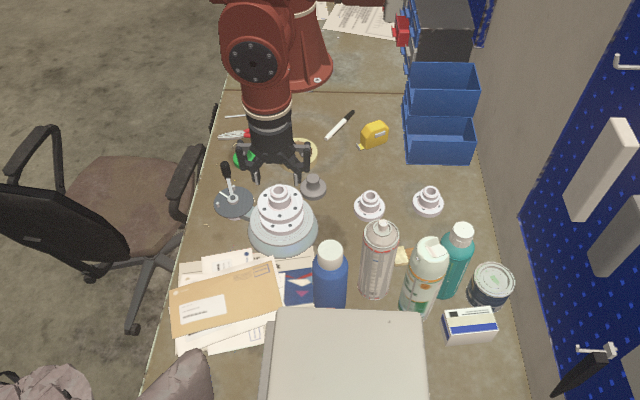

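Both wide hubs are stacked at (281,212). hub n1 has been knocked toward the base, now at (428,200) where it was at (427,217). n2 at (369,205) hasn't moved.

Run:
```python
from h import *
z=pick('n2'); print(z); place(z,.134,.134+.06)
im,d,c=snap('top'); w=cloud(d,c)
s=w[(np.hypot(w[:,:,0]-.54,w[:,:,1]-.354)<.1)&(abs(w[:,:,2]-.055)<.005)]; print(len(s),np.median(s,0),s.std(0))
```

```text
n2 at [0.5435 0.2251] 0.00015 moved [ 0.001  -0.0014]
 w1 0.0454
 w2 0.0441
0.020940328276166945
 held 0.0439
 down True [ 0.0001  0.0001 -0.0001] [-1.2  0.1  7.3]
 t 45.7417
100 [0.52452397 0.36449595 0.05426771] [0.01050735 0.01031234 0.00218469]
```

```bash
cat >> h.py <<'E'
HUBS['n1']=((.5245,.3645),.036)
def pickcap(x=(.4893,.0900),zg=.0215):
    arm.gripper_to(.06,20); arm.movep([*x,.12],YX); w,c=wst('cap.png')
    for o in (YX,Y):
        arm.movep([*x,.07],o)
        if arm.move_l([*x,zg],speed=.12,stop_force=10): raise SystemExit('touch')
        arm.gripper_to(.015,20 if o is YX else 40); print(' w',arm.current_gripper_width())
        if o is YX: arm.gripper_to(.06); arm.move_l([*x,.07],speed=.2)
    return arm.current_ee_pos()[2]
E
python3 - <<'E'
from h import *
z=pick('n1'); print(z); place(z,.176,.176+.06)
arm.movep([.48,.05,.33],Y); w,c=wst('w3.png')
print('cap',find(w,c,(.49,.09),.04,.018,.032))
for z,r in((.218,.023),(.192,.036),(.15,.036),(.108,.048),(.066,.048)):
    try: print(z,find(w,c,SP,r+.012,z,r))
    except Exception as e: print(z,e)
s=w[np.hypot(*(w[:,:,:2]-SP).transpose(2,0,1))<.02]; print('top z',np.nanpercentile(s[:,2],[50,90,95]),'expected .231')
E
```

```text
n1 at [0.525  0.3629] 0.00015 moved [ 0.0005 -0.0016]
 w1 0.0452
 w2 0.0437
0.021018143757647708
 held 0.0435
 down True [ 0.0002  0.0001 -0.0001] [-0.5  0.1  7.9]
 t 56.7417
cap (array([0.4889, 0.0905]), np.float64(0.00062))
0.218 (array([0.608 , 0.0305]), np.float64(0.00042))
0.192 (array([0.6089, 0.0303]), np.float64(0.00039))
0.15 (array([0.609 , 0.0303]), np.float64(0.00031))
0.108 (array([0.6095, 0.0303]), np.float64(0.00018))
0.066 (array([0.6099, 0.0305]), np.float64(0.00034))
top z [0.22829562 0.23164235 0.23192627] expected .231
```

View pics/w3.png

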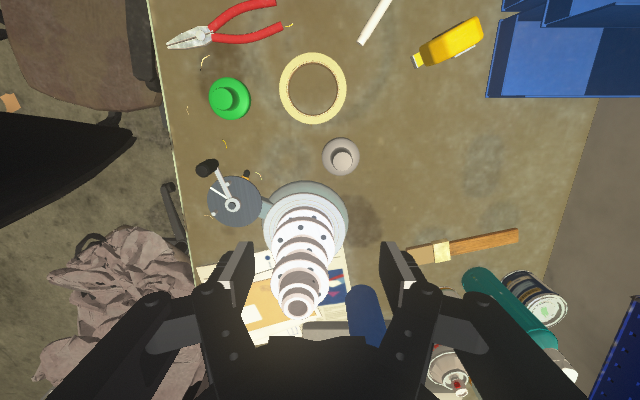

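All four hubs are stacked straight with the top at 0.231 m, as expected. The cap at (341,157) is untouched and the lever is still closed at (208,168). Next the cap, then the lever to idle.

Run:
```python
from h import *
z=pickcap(); print(z); place(z,.218,.218+.06,.06)
p=arm.current_ee_pos(); arm.move_l([.48,.0,.33],speed=.25); w,c=wst('w4.png')
s=w[np.hypot(*(w[:,:,:2]-SP).transpose(2,0,1))<.02]; print('top z',np.nanpercentile(s[:,2],[50,90,95]),'expected .266')
s=w[(np.hypot(w[:,:,0]-.49,w[:,:,1]+.11)<.04)&(w[:,:,2]>.085)]; print('knob',len(s),(s.max(0)+s.min(0))/2,arm.current_time())
```

```text
w 0.029322928070087868
 w 0.028933241076527894
0.02242730630351305
 held 0.0284
 down True [ 0.0003  0.0001 -0.0001] [0.3 0.1 7.7]
 t 66.8417
top z [0.25345568 0.26614641 0.26644878] expected .266
knob 176 [ 0.49279056 -0.1114385   0.09091698] 67.6
```

Run:
```python
from h import *
arm.movep(*kpose(-159.8,.14)); arm.gripper_to(.045,40)
print(arm.move_l(*kpose(-159.8),stop_force=10))
arm.gripper_to(0,40); print('w',arm.current_gripper_width())
for a in [-154,-148,-142,-136,-130,-125]: arm.move_l(*kpose(a),speed=.05,stop_force=15)
print(kang())
for _ in range(3):
    e=-124.9-kang()[0]
    if abs(e)<.3: break
    a=a+e; arm.move_l(*kpose(a),speed=.02); print(kang())
arm.gripper_to(.045); p=arm.current_ee_pos(); arm.move_l([p[0],p[1],.15],speed=.2)
arm.movep([.47,-.09,.3],Y)
im,d,c=snap('wrist','w5.png'); w=cloud(d,c)
s=w[(np.hypot(w[:,:,0]-.52,w[:,:,1]+.146)<.03)&(w[:,:,2]>.085)]; m=(s.max(0)+s.min(0))/2
P,_=find(w,c,PIV,.055,.04,.046); print('knob',m,'disc',P,np.degrees(np.arctan2(m[1]-P[1],m[0]-P[0])),np.degrees(np.arctan2(m[1]-PIV[1],m[0]-PIV[0])))
s=w[np.hypot(*(w[:,:,:2]-SP).transpose(2,0,1))<.02]; print('top',np.nanpercentile(s[:,2],[90]))
arm.movep([.35,-.25,.35],Y); im,d,c=snap('side','s2.png'); im2,_,_=snap('top')
o=cv2.imread('pics/w5.png'); H=cv2.resize(o[60:260,180:440],(400,308)); 
cv2.imwrite('pics/fin.png',np.hstack([H,cv2.resize(im[130:330,180:440,::-1],(400,308))])); print(arm.current_time())
```

```text
False
w 0.020235671467765618
(np.float64(-124.25597697928193), np.float64(0.07197699328076827))
(np.float64(-125.12037813485883), np.float64(0.07198524054185747))
knob [ 0.51835511 -0.14568564  0.09076771] disc [ 0.5607 -0.0872] -125.90536765322159 -126.00465188532293
top [0.26615272]
74.7083
```

View pics/fin.png

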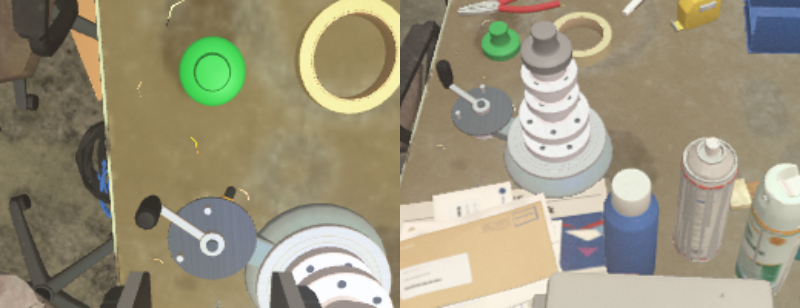

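The lever arm covers the white line, the stack is complete with the cap home (top at 0.266 m), and the can, tape and other things stand in place.

```bash
python3 -c "
from bench import arm
print(arm.sign_off())"
```

```text
the job is handed in; nothing more can be done
None
```

The job is done and handed in at about 75 s: throttle closed first, all four hubs stacked fully home with the wide ones below, cap on top, and the lever then set to about 0.6 rad, over the white idle line.

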